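# Level the sprung cup shelf and keep it pressed

## Robot

A 6-joint arm with a two-finger parallel gripper is mounted at the origin on a cart in front of the work surface, level with it; the furniture and walls round the work are solid. World frame = base frame: x ahead of the robot, y to its left, z up, the work surface at z = 0. Lengths are in mm, angles in rad, forces in N, time in s.
With the tool pointing down it reaches from about 275 to 750 mm from the base axis. Payload 10.2 kg.
Tool frame: the origin (TCP) lies midway between the tips of the shut fingers; the grasp point (between the pads) lies 19 mm behind it; z points along the fingers, y is the direction in which the jaws open and shut (so a half turn about z gives the same grasp; the last joint's range is limited). The gripper opens to 85 mm and grips with 20 to 120 N. Pads are 22 mm wide; open, the fingers measure 114 mm over their backs; the gripper's body (76 mm by 85 mm) begins 54 mm behind the grasp point. The pads swing forward as they close: fully open they stand 13 mm farther back than shut.
Start: joints at [-1.488, 0.313, 1.498, -0, 1.331, -0.223], TCP at [158.042, -500.653, 208.894] pointing down, gripper open.
Joint ranges: [-2.94, 2.94], [-0.97, 2.17], [0.19, 2.56], [-1.23, 4.37], [0.02, 3.11], [-2.88, 2.88]. Speed limits (rad/s): [2.39, 2.39, 3.01, 3.14, 3.14, 3.14].

## Interface

Orientations are given as a unit quaternion [w, x, y, z].
In Python, from rig import sense, capture, finish_job, search_frame, trace gives the robot as it stands.
- The arm moves only by the tool arm_command, never from a script. Its argument "steps" is one flat list of numbers, 5 for each row, row after row: the shift along the world's x, y, z in units of 50 mm (1.0 is 50 mm), then the turn about the world's z in units of 5 degrees (1.0 is 5 degrees), then the opening in per cent of the stroke, from 0 (shut) to 100 (fully open). In form: [dx, dy, dz, twist, fingers, dx, dy, dz, twist, fingers, ...]. A call has 1 to 5 rows; each row shifts and turns the commanded pose from where the row before left it; what a row does not reach is not made up. A row lasts 1/8 s, in which the tool goes at most 62.5 mm and 10.7 degrees, less where a joint would pass 70% of its speed; a pose out of reach is approached as far as the arm can. A call is refused whole if a number of a shift passes 1 or a number of a turn 1, either way. A call with a gripper value outside its range is refused whole. The fingers move at their own pace and stop on an object; "grip_force" is the grip in N (left out, the last holds). Time passes only in rows, so rows that do not move let the fingers close. It gives the time, the measured TCP pose, the force and the opening at its end, in the units of the state.
- sense(): the state, without advancing time (a new reading comes with each control period).
- capture(name): name is "scene" or "top" or "wrist"; returns a dict with "frame" (480x640x3 uint8, blue, green, red), "fov_y" (degrees; the focal length in pixels is half the picture's height over the tangent of half this angle, whatever the lens; pixels are square), "cx", "cy" (the principal point, pixels), "extrinsics" (4x4, takes a point from world to camera coordinates). Camera axes: x right, y down, z forward; pixel columns grow to the right and rows downward; lengths in mm; the calibration is good to about 2 mm. A picture is of the moment at which its call begins. There is no depth.
- finish_job(): hands the job in, once; it reports no verdict.
Trained networks look in a picture, given as the dict that the camera call returned (one of the last four; its "shot" number tells which), for a name from the list of things; names that differ only in an ending like _2 or _b are one class to them, and where a whole thing is asked for, a point or a joint stands for the part that bears it (a point fixed in the world has none). Each returns a list of dicts, best first, with "score" (0 to 1); they miss things now and then, are a little off and sometimes report something else, mostly with a low value. They report only what shows in the picture. A call takes as long as a camera call. They do not tell look-alikes from the thing itself.
- search_frame(picture, target): "point" ([x, y, z] in mm, in world coordinates, good to about 4 mm: the middle of the surface that is visible of it).
- trace(picture, target): "mask" (480x640 bool, what is visible of it).
The state is a dict: "time_s": time; "joints": joint angles; "dq": joint speeds; "tau": joint torques, N m; "eef_pos": TCP position; "ee_rot": TCP orientation; "force": force on the tool from outside, world axes, zero at the start; "wrist_torque": the same for the moment, N m; "grip_width": opening from 0.0 (shut) to 1.0 (fully open).
Only numpy, scipy, OpenCV 4.12 (cv2) and the standard library are available. Lean on these libraries where they do the work, as an engineer would, in place of code of your own. Each camera call takes 0.05 s, during which the arm holds its last target. There are 200 camera calls.

## Task

Pull the snap-fitted cap straight up off the levelling knob of the low steel cup shelf, stand it on the worktop clear of the shelf, open side down, and let go of it. Then take hold of the knob, press that end of the shelf down until its foot sits firmly on the plate below, and turn the knob until the bubble of the bar level rests between its two lines. Finish like that, still gripping the knob and pressing the foot down with the bubble between the lines; leave the jigger, the glass and the milk jug alone.

Things in the scene. Friction and masses are not known exactly. Their poses are not given: they have to be found in the camera images.
- riser: fixed base of the cup shelf (steel shelf 120 mm wide, 320 mm long, its top 56 mm over the worktop when level). Origin on the worktop (z = 0) under the knob; y axis along the shelf from the knob to the hinge (260 mm away, 50 mm high), x across, z up. Free worktop to stand the cap on lies 140 mm from the knob in the -y direction
- shelf (a joint): tilt of the shelf, rad: 0 = knob end sprung up (unpressed), 0.035 = level, up to 0.06 as it goes down. 7 to 13 N straight down on the knob brings the foot onto its plate; about 15 to 25 N in all is a firm press. With the long foot it starts with, the knob end then still stands 2 to 7 mm above level, and follows the foot down as the foot is shortened while pressed
- cap: round grey plastic cap, diameter 51 mm, 48 mm high, wall 3 mm, closed at the top, open below. Origin at the centre of the open lower rim, z up to the closed top. It starts over the knob, rim on the shelf, held by three sprung balls: a straight upward pull of about 8 to 14 N frees it in the first 8 mm; it must rise 48 mm to clear the knob
- knob_top: levelling knob: black bar 30 mm long, 12 mm wide, 26 mm high on a round flange of 35 mm diameter. Origin at the bar's centre, on the screw's axis; x along the bar, y across it (fingers close along y), z up. The flange's top is 13 mm below the origin and 16 mm above the shelf. Hidden by the cap at first
- knob (a joint): turn of the knob, rad, positive clockwise seen from above, range -0.9 to 1.1. Clockwise lengthens the foot by 5 mm a radian, anticlockwise shortens it. It starts at 0.85 to 1.0 with the foot too long; the level setting is between -0.45 and 0.45 and differs each time with the plate's height. Stiff (0.15 N m), stays where left
- bubble (a joint): place of the pale bubble (16 mm long) in the vial, m: 0 in the middle, positive toward the knob end. It runs to the higher end: about 20 mm a radian of the knob while the foot is pressed on its plate (anticlockwise sends it from + to -); +0.036 while the shelf is unpressed. Two black lines 24 mm apart: between them means within 0.004 of 0
- vial_mid (a point): midway between the two black lines, on top of the yellow-green vial (102 mm long, 17 mm thick) of the bar level (124 x 26 mm, 22 mm high) screwed along the middle of the shelf; 140 mm from the knob's axis
- foot: round rubber foot under the knob, 24 mm wide, on an 8 mm screw. Origin at the centre of its underside, z up
- foot_plate: fixed steel plate, 44 x 44 mm, on the worktop under the foot; origin 10 mm below its top face, which is 6 to 10 mm above the worktop
- jigger: steel double measure, 46 mm wide, 78 mm high, behind the shelf near the knob; bystander, origin at its underside
- glass_1: small tasting glass, 58 mm wide, 82 mm high, behind the shelf; bystander, origin at its underside
- milk_jug: small steel milk jug, 101 x 69 mm, 92 mm high, right of the shelf; bystander, origin at its underside
Things that resemble listed ones, but are neither listed nor needed, are in the scene too. What is shaped like the cap but pink or yellow is not meant.

How it is judged:
By the outcome, as a careful person would: the job done as asked, in the order asked, and still so for the second after the job is handed in, while the arm keeps its last pose, push and grip.
It also fails if it takes over 51 s, if anything falls off the work surface, if the arm or the gripper's body presses on something with over 40 N, if the wrist force passes 120 N, or if a joint passes its speed limit or range.

## Working session

There is one attempt and no reset: what is moved stays moved. The work goes in short steps, Python scripts to look and compute and a tool call to move; the robot and the scene stay as the last step left them, time stands still between calls to the robot, and variables do not carry over. Pictures are saved under pics/ and viewed, on a budget of 10 in all, crops included, one or two more only if the job needs it, and the job is handed in when it is done.

Besides the shell and the picture viewer there is one more tool, called after "Emit:" as name(argument=value, ...), one argument or row to a line, values as JSON. arm_command: Moves the arm, as the interface text tells. Its arguments: {"type":"object","properties":{"steps":{"type":"array"},"grip_force":{"type":"number"}},"required":["steps"]}

```bash
mkdir -p pics; cat > h.py <<'E'
import numpy as np, cv2
from rig import sense, capture, finish_job, search_frame, trace
def K(p):
    f=240/np.tan(np.radians(p["fov_y"])/2); return f,p["cx"],p["cy"]
def proj(p,X):
    f,cx,cy=K(p); T=np.array(p["extrinsics"]); c=T[:3,:3]@np.array(X,float)+T[:3,3]
    return np.array([cx+f*c[0]/c[2],cy+f*c[1]/c[2]])
def back(p,uv,z):
    f,cx,cy=K(p); T=np.array(p["extrinsics"]); R=T[:3,:3]; o=-R.T@T[:3,3]
    d=R.T@np.array([(uv[0]-cx)/f,(uv[1]-cy)/f,1]); return o+d*(z-o[2])/d[2]
E
python3 - <<'E'
from h import *
s=sense(); print(s)
a=capture("scene"); b=capture("top")
cv2.imwrite("pics/scene.png",a["frame"]); cv2.imwrite("pics/top.png",b["frame"])
for n,p in(("scene",a),("top",b)):
    for t in("cap","vial_mid","shelf","jigger","glass_1","milk_jug","foot_plate","foot","bubble"):
        for r in search_frame(p,t)[:3]:
            print(n,t,np.round(r["point"]),round(r["score"],2),np.round(proj(p,r["point"])))
E
```

```text
{'time_s': 0.0, 'joints': array([-1.48840903e+00,  3.13439306e-01,  1.49843379e+00,  9.97449173e-06,
        1.33099300e+00, -2.23408152e-01]), 'dq': array([-1.03794319e-03, -5.31106749e-04,  1.67693298e-03,  9.52564208e-04,
        1.01784697e-04, -4.68400309e-05]), 'tau': array([-9.18472360e-04, -4.12266111e+01, -2.59744012e+01, -2.57934053e-04,
        4.08306776e-03, -7.87425506e-06]), 'eef_pos': array([ 158.01539311, -500.36050036,  208.34180516]), 'ee_rot': array([-6.34796265e-04,  9.88333878e-01,  1.52301480e-01,  4.96899278e-05]), 'force': array([1.08916142, 0.63639043, 0.58269338]), 'wrist_torque': array([ 0.01969045, -0.00429383,  0.00333069]), 'grip_width': 0.999640202059806}
scene cap [677.  -1.  42.] 0.65 [266. 253.]
scene vial_mid [416.  62.  59.] 0.61 [313. 292.]
scene shelf [416.  60.  62.] 0.72 [314. 291.]
scene jigger [584. -98.  62.] 0.87 [321. 246.]
scene glass_1 [535.  54.  64.] 0.8 [281. 270.]
scene bubble [412.  91.  61.] 0.23 [303. 297.]
top cap [ 342. -297.   44.] 0.9 [434. 311.]
top cap [ 388. -228.   48.] 0.65 [403. 291.]
top cap [ 463. -112.  110.] 0.62 [351. 257.]
top vial_mid [436.  11.  60.] 0.73 [295. 271.]
top shelf [436.  12.  59.] 0.68 [294. 271.]
top jigger [ 588. -105.   44.] 0.92 [345. 203.]
top glass_1 [558.  48.   6.] 0.79 [279. 219.]
top milk_jug [ 556. -404.   37.] 0.61 [478. 215.]
```

View pics/scene.png

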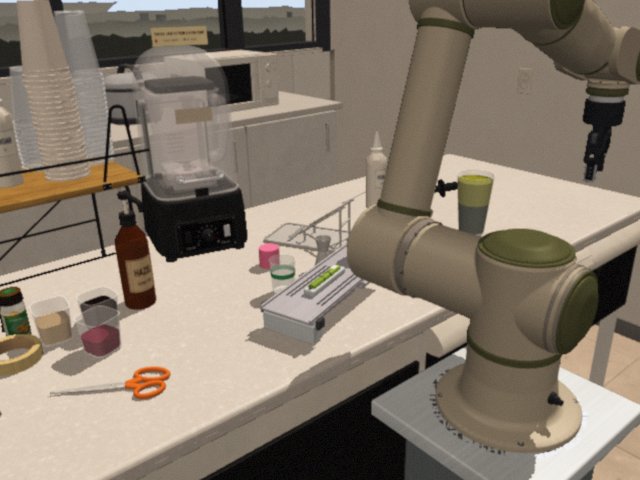

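View pics/top.png

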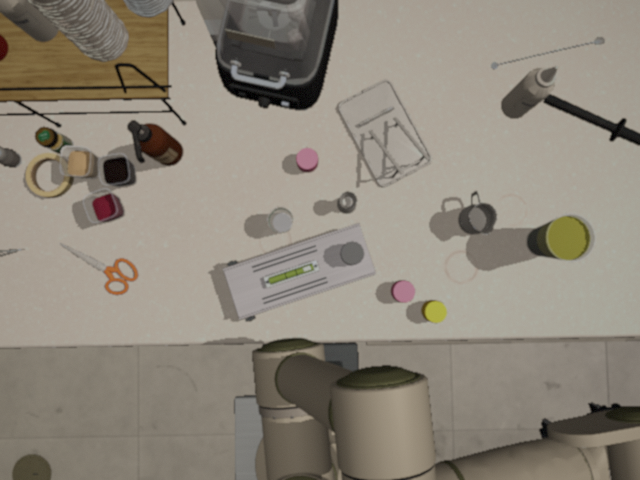

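Cap look-alikes in the top view are pink (307,160), pink (403,291) and yellow (434,311). The grey one on the shelf at (351,253) matches the description, so I choose that one. I'll check it in a close crop and measure.

```bash
python3 - <<'E'
from h import *
b=capture("top")
cv2.imwrite("pics/crop.png",cv2.resize(b["frame"][190:340,210:450],None,fx=3,fy=3,interpolation=cv2.INTER_CUBIC))
for t in("cap","vial_mid","shelf","milk_jug"):
    for r in trace(b,t)[:4]:
        m=r["mask"].astype(np.uint8); ys,xs=np.nonzero(m)
        print(t,round(r["score"],2),m.sum(),xs.min(),xs.max(),ys.min(),ys.max(),cv2.minAreaRect(np.c_[xs,ys].astype(np.float32)))
T=np.array(b["extrinsics"]);print("cam",-T[:3,:3].T@T[:3,3],K(b)[0])
for uv in((290,274),(351,252)):
    for z in(70,113): print(uv,z,back(b,uv,z))
E
```

```text
cap 0.86 434 297 318 148 172 ((307.5, 160.0), (24.0, 21.0), 90.0)
cap 0.81 430 391 414 280 302 ((402.5, 291.0), (22.0, 23.0), 90.0)
cap 0.71 461 421 446 300 322 ((433.9000549316406, 310.7000427246094), (24.59674835205078, 21.913463592529297), 26.56505012512207)
vial_mid 0.71 7364 223 375 223 319 ((299.0777587890625, 270.909912109375), (54.84299087524414, 144.53160095214844), 71.42765045166016)
shelf 0.74 7133 224 374 224 317 ((299.16534423828125, 270.83380126953125), (54.3121337890625, 143.8705291748047), 71.41307830810547)
milk_jug 0.92 1059 458 496 191 234 ((478.8008117675781, 216.08871459960938), (35.84632110595703, 40.409507751464844), 30.465545654296875)
cam [ 432.32750139  -41.64111088 1335.24875934] 575.4985752859558
(290, 274) 70 [429.66943273  21.09340044  70.        ]
(290, 274) 113 [429.75976829  18.96134224 113.        ]
(351, 252) 70 [ 475.63344016 -113.7725645    70.        ]
(351, 252) 113 [ 474.16167    -111.32114735  113.        ]
```

View pics/crop.png

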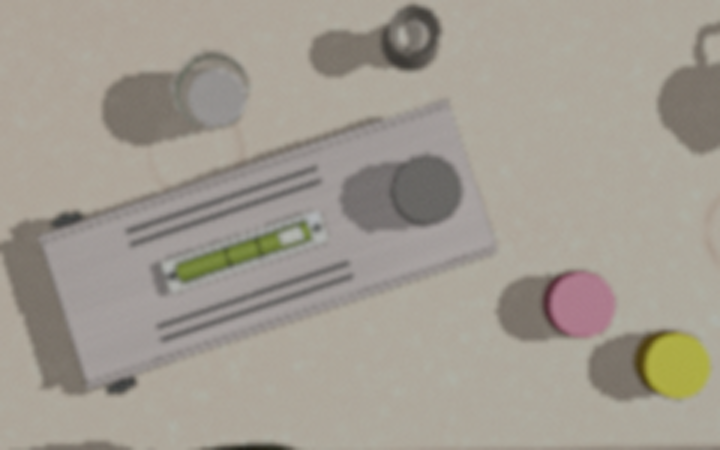

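The crop shows the grey cap on the shelf, with its top centre at crop (427,189), full image (352.3,253). The pink and yellow caps stand beside the shelf. The bubble is at the knob end of the vial, crop (291,236). The cap centre works out at about (472,-114), and the jaws already lie along the shelf.

Emit:
arm_command(
  steps=[0.7, 0.86, 0, 0, 100, 0.7, 0.86, 0, 0, 100, 0.7, 0.86, 0, 0, 100, 0.7, 0.86, 0, 0, 100, 0.7, 0.86, 0, 0, 100],
  grip_force=50,
)

```text
time_s: 1.88
eef_pos: [333.9, -284.2, 209.1]
ee_rot: [0.0, 0.988, 0.152, 0.0]
force: [0.5, -0.7, 0.0]
grip_width: 0.999
```

Emit:
arm_command(
  steps=[0.7, 0.86, 0, 0, 100, 0.7, 0.86, 0, 0, 100, 0.7, 0.86, 0, 0, 100, 0.68, 0.84, 0, 0, 100, 0, 0, 0, 0, 100],
)

```text
time_s: 2.5
eef_pos: [473.3, -112.2, 208.7]
ee_rot: [-0.0, 0.988, 0.155, 0.0]
force: [-0.2, -0.3, 0.2]
grip_width: 1.004
```

```bash
python3 - <<'E'
from h import *
s=sense(); print(s["eef_pos"],s["force"],s["joints"],s["time_s"])
w=capture("wrist"); cv2.imwrite("pics/w1.png",w["frame"])
print(search_frame(w,"cap")[:2]); 
for r in trace(w,"cap")[:2]:
    m=r["mask"]; ys,xs=np.nonzero(m); print(r["score"],m.sum(),xs.mean(),ys.mean(),xs.min(),xs.max(),ys.min(),ys.max())
print(proj(w,[472,-114,113]))
E
```

```text
[ 473.25616961 -112.19368001  208.74984547] [-0.22987925 -0.31958135  0.234935  ] [-4.74433431e-01  2.27754233e-01  1.60983281e+00  3.64644894e-04
  1.30405957e+00  7.85747304e-01] 2.5
[{'point': [479.9, -111.6, 113.1], 'score': 0.94}, {'point': [395.7, -225.6, 46.2], 'score': 0.75}]
0.85 516 415.7480620155039 362.1453488372093 405 430 335 387
0.81 3401 317.23199059100267 228.66362834460452 286 347 194 263
[318.54733664 236.57396058]
```

View pics/w1.png

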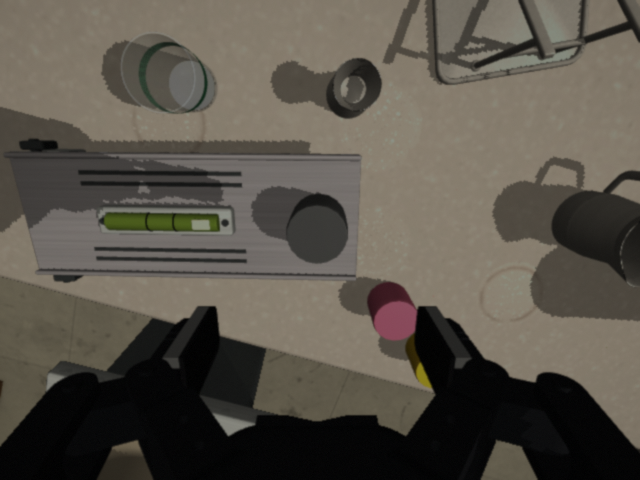

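The wrist view shows the cap at (317,226), left of and above the pink one at (391,310). The jaws are parallel to the shelf. I'll refine the cap's position from this view.

```bash
python3 - <<'E'
from h import *
w=capture("wrist");b=capture("top")
T=np.array(w["extrinsics"]);print("cam",-T[:3,:3].T@T[:3,3],T[2,:3],K(w)[0])
# fit: project cylinder (tilted slightly ignored) silhouette, compare to mask extents
def sil(p,x,y,zt):
    t=np.linspace(0,2*np.pi,60)
    P=np.array([proj(p,[x+25.5*np.cos(a),y+25.5*np.sin(a),z]) for z in(zt-48,zt) for a in t]); return np.r_[P.min(0),P.max(0)]
from scipy.optimize import least_squares
obs=np.array([286,194,348,264])
r=least_squares(lambda q:sil(w,q[0],q[1],113)-obs,[472,-114]);print(r.x,r.fun)
print(back(w,(317,224),113),back(b,(352.3,253),113))
g=cv2.cvtColor(b["frame"],cv2.COLOR_BGR2GRAY)[225:285,325:385]
print(trace(b,"cap") and [ (t["score"],np.argwhere(t["mask"]).mean(0)) for t in trace(b,"cap")])
E
```

```text
cam [547.29041578 -91.02997747 372.61520264] [-0.29750761 -0.09446297 -0.95003472] 341.49751328644714
[ 470.8627138  -115.64557631] [-1.03727162 -1.12587281  1.04009095  1.15775964]
[ 479.83744381 -112.8084738   113.        ] [ 471.98869372 -114.03760984  113.        ]
[(0.89, array([292.34383954, 404.96275072])), (0.68, array([310.9279661 , 433.95762712]))]
```

Emit:
arm_command(
  steps=[-0.04, -0.06, -0.8, 0, 100, 0, 0, -0.8, 0, 100, 0, 0, -0.7, 0, 100, 0, 0, -0.35, 0, 100, 0, 0, 0, 0, 100],
)

```text
time_s: 3.48
eef_pos: [469.3, -117.9, 75.6]
ee_rot: [-0.001, 0.988, 0.152, -0.001]
force: [-0.3, 0.3, 0.8]
grip_width: 1.0
```

Emit:
arm_command(
  steps=[0, 0, 0, 0, 0, 0, 0, 0, 0, 0, 0, 0, 0, 0, 0, 0, 0, 0, 0, 0, 0, 0, 0, 0, 0],
)

```text
time_s: 4.1
eef_pos: [469.9, -116.6, 77.3]
ee_rot: [-0.001, 0.988, 0.152, 0.0]
force: [-2.3, 7.0, 7.2]
grip_width: 0.555
```

```bash
python3 - <<'E'
from h import *
s=sense(); print(s["eef_pos"],s["force"],s["grip_width"],s["time_s"])
E
```

```text
[ 469.9312671  -116.625103     77.27141427] [-2.3485576   6.96077771  7.18294669] 0.5552068020346081 4.1
```

Emit:
arm_command(
  steps=[0, 0.02, 0.06, 0, 0, 0, 0, 0.08, 0, 0, 0, 0, 0.1, 0, 0, 0, 0, 0.1, 0, 0, 0, 0, 0.1, 0, 0],
)

```text
time_s: 4.72
eef_pos: [470.7, -117.4, 99.4]
ee_rot: [0.001, 0.988, 0.152, 0.001]
force: [0.0, 0.7, -1.0]
grip_width: 0.552
```

Emit:
arm_command(
  steps=[0, 0, 0.2, 0, 0, 0, 0, 0.3, 0, 0, 0, 0, 0.5, 0, 0, 0, 0, 0.5, 0, 0, 0, 0, 0.3, 0, 0],
)

```text
time_s: 5.35
eef_pos: [470.4, -116.9, 190.4]
ee_rot: [0.001, 0.988, 0.152, 0.001]
force: [0.4, 1.0, -0.3]
grip_width: 0.558
```

```bash
python3 - <<'E'
from h import *
s=sense(); print(s["eef_pos"],s["force"],s["grip_width"],s["time_s"])
a=capture("wrist");b=capture("top")
cv2.imwrite("pics/lift.png",np.hstack([a["frame"][100:480:1,150:490],cv2.resize(b["frame"][170:340,290:480],None,fx=2.235,fy=2.235)]))
E
```

```text
[ 470.43274777 -116.90612522  190.3501645 ] [ 0.36706859  1.01785356 -0.3255761 ] 0.5581098179614944 5.35
```

View pics/lift.png

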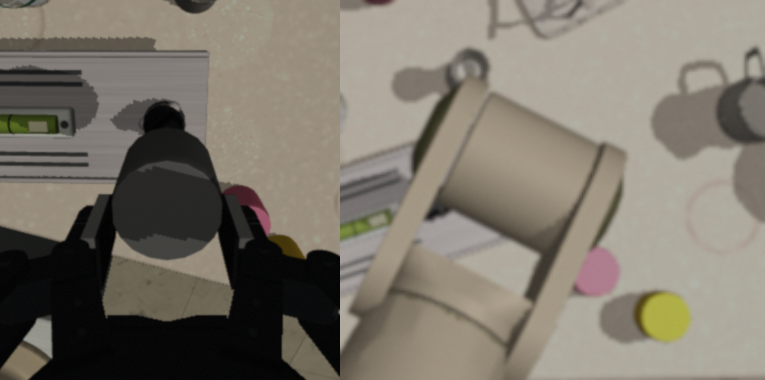

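The left half (wrist) shows the cap upright in the jaws at (165,200) with the black knob uncovered at (165,118). The arm hides the shelf's knob end in the right half (top). Next I carry it to (517,-247).

Emit:
arm_command(
  steps=[0.31, -0.87, 0, 0, 0, 0.31, -0.87, 0, 0, 0, 0.32, -0.87, -0.3, 0, 0, 0, 0, -0.8, 0, 0, 0, 0, -0.8, 0, 0],
)

```text
time_s: 6.08
eef_pos: [516.5, -247.3, 91.1]
ee_rot: [-0.001, 0.988, 0.152, -0.001]
force: [-0.2, 0.1, 0.4]
grip_width: 0.552
```

Emit:
arm_command(
  steps=[0, 0, -0.8, 0, 0, 0, 0, -0.55, 0, 0, 0, 0, -0.1, 0, 0, 0, 0, -0.02, 0, 0, 0, 0, 0, 0, 0],
)

```text
time_s: 6.7
eef_pos: [517.6, -247.5, 21.0]
ee_rot: [0.001, 0.988, 0.152, 0.001]
force: [0.8, -0.2, -0.2]
grip_width: 0.556
```

Emit:
arm_command(
  steps=[0, 0, -0.06, 0, 0, 0, 0, -0.04, 0, 0, 0, 0, -0.04, 0, 0, 0, 0, 0, 0, 0],
)

```text
time_s: 7.2
eef_pos: [517.3, -247.3, 14.0]
ee_rot: [0.0, 0.988, 0.152, 0.0]
force: [-3.6, 1.5, 10.1]
grip_width: 0.557
```

Contact is at 10 N, so I release.

Emit:
arm_command(
  steps=[0, 0, 0.01, 0, 70, 0, 0, 0, 0, 100, 0, 0, 0, 0, 100, 0, 0, 0, 0, 100, 0, 0, 0.3, 0, 100],
)

```text
time_s: 7.82
eef_pos: [516.5, -246.8, 28.1]
ee_rot: [-0.001, 0.988, 0.152, -0.001]
force: [0.7, -0.7, -0.5]
grip_width: 0.998
```

Emit:
arm_command(
  steps=[0, 0, 0.8, 0, 100, 0, 0, 1, 0, 100, 0, 0, 1, 0, 100, -0.2, 0.6, 0.4, 0, 100, -0.2, 0.6, 0, 0, 100],
)

```text
time_s: 8.45
eef_pos: [497.3, -186.9, 191.2]
ee_rot: [0.002, 0.988, 0.152, 0.002]
force: [-0.4, -0.0, -0.4]
grip_width: 1.003
```

```bash
python3 - <<'E'
from h import *
s=sense(); print(s["eef_pos"],s["force"],s["grip_width"],s["time_s"])
w=capture("wrist");cv2.imwrite("pics/w2.png",w["frame"])
for t in("knob_top","cap","vial_mid"):
    for r in search_frame(w,t)[:3]: print(t,r,proj(w,r["point"]))
print(proj(w,[471,-114.5,105]),proj(w,[517,-247,48]))
E
```

```text
[ 497.32313007 -186.89549271  191.20183326] [-0.40208821 -0.03343046 -0.35766755] 1.003205216653331 8.45
knob_top {'point': [476.0, -115.1, 83.6], 'score': 0.82} [225.67673329 229.31102557]
cap {'point': [400.7, -230.2, 47.7], 'score': 0.76} [328.23734151 319.60399595]
cap {'point': [352.2, -291.5, 48.8], 'score': 0.71} [368.30950154 372.81542966]
cap {'point': [525.6, -242.0, 45.2], 'score': 0.67} [382.12970628 208.20289753]
vial_mid {'point': [455.2, -36.3, 65.7], 'score': 0.75} [136.90110721 219.51803264]
[216.55234861 242.69127882] [384.42688065 219.12502228]
```

View pics/w2.png

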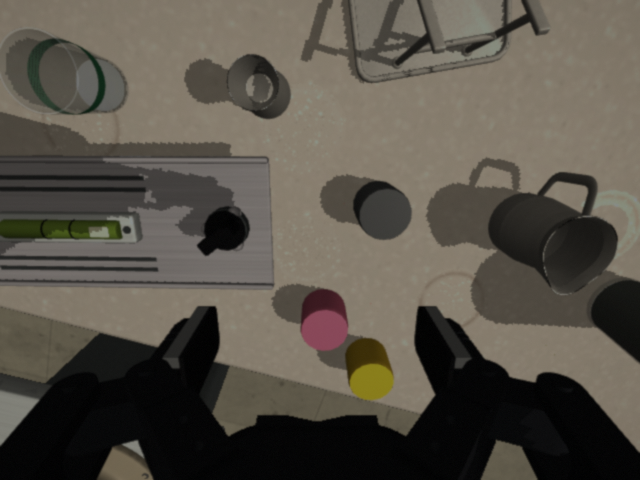

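The cap stands upright at (383,208), clear of the shelf. The knob is uncovered at (225,230) with its bar end at about (207,246). Next I measure the bar's direction.

```bash
python3 - <<'E'
from h import *
w=capture("wrist")
c=cv2.resize(w["frame"][195:270,185:265],None,fx=8,fy=8,interpolation=cv2.INTER_CUBIC).astype(float)
c=np.clip((c/255)**0.45*255,0,255).astype(np.uint8)
# candidate overlays: none; save
cv2.imwrite("pics/knob.png",c)
t=trace(w,"knob_top")
for r in t[:2]:
    ys,xs=np.nonzero(r["mask"]); print(r["score"],len(xs),xs.min(),xs.max(),ys.min(),ys.max())
E
```

```text
0.64 1579 195 244 209 255
```

View pics/knob.png

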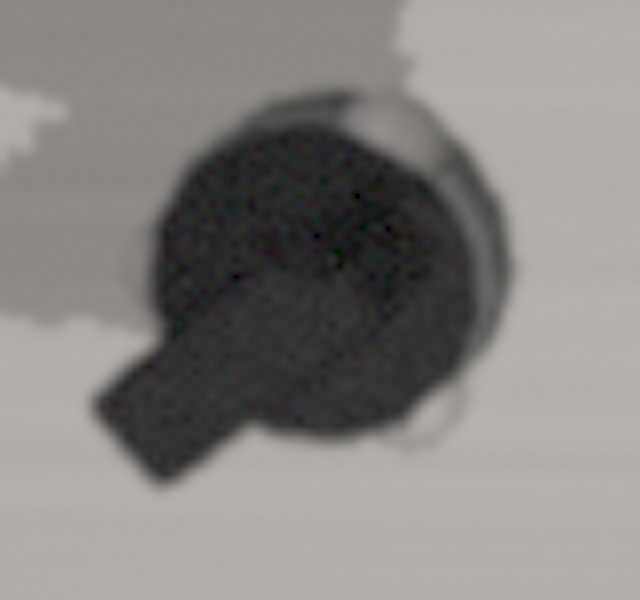

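The picture shows the bar's lower-left end corners at crop (95,405) and (163,487), with the flange ellipse centred near (320,280).

```bash
python3 - <<'E'
from h import *
from scipy.optimize import least_squares
w=capture("wrist")
px=lambda u,v:(185+u/8-.44,195+v/8-.44)
for z in(104,107):
    A=back(w,px(95,405),z);B=back(w,px(163,487),z);print(A,B,np.linalg.norm(A-B))
    # lines along sides: second points
    C=back(w,px(165,338),z);D=back(w,px(250,425),z)
    for P,Q in((A,C),(B,D)): print("side dir deg",np.degrees(np.arctan2(*(Q-P)[[1,0]])))
    d=B-A; print("end normal",np.degrees(np.arctan2(d[1],d[0]))+90,"mid",(A+B)/2)
# flange centre: z 65+16
print("flange",back(w,px(318,280),81))
E
```

```text
[ 464.52010342 -101.25793465  104.        ] [ 458.21116136 -109.19170207  104.        ] 10.136439976603732
side dir deg -30.20672553400337
side dir deg -37.31089485628909
end normal -38.49176532574893 mid [ 461.36563239 -105.22481836  104.        ]
[ 465.82730919 -102.01120696  107.        ] [ 459.59454672 -109.84917527  107.        ] 10.014043900108879
side dir deg -30.206725534003223
side dir deg -37.310894856289096
end normal -38.491765325748645 mid [ 462.71092796 -105.93019111  107.        ]
flange [ 474.87872115 -114.78617275   81.        ]
```

The bar lies at about -35° in the world, which matches a knob joint near 0.93. Its centre is at about (474,-115). I turn the tool -52.5° so the jaws close across the bar.

Emit:
arm_command(
  steps=[-0.12, 0.36, 0, -1, 55, -0.12, 0.36, 0, -1, 55, -0.12, 0.36, 0, -1, 55, -0.11, 0.36, 0, -1, 55, 0, 0, 0, -1, 55],
)

```text
time_s: 9.43
eef_pos: [473.5, -114.8, 188.4]
ee_rot: [-0.0, 0.998, -0.066, -0.0]
force: [-0.0, 0.1, -0.5]
grip_width: 0.552
```

Emit:
arm_command(
  steps=[0, 0, 0, -1, 55, 0, 0, 0, -1, 55, 0, 0, 0, -1, 55, 0, 0, 0, -1, 55, 0, 0, 0, -1, 55],
)

```text
time_s: 10.05
eef_pos: [473.7, -115.8, 188.3]
ee_rot: [-0.0, 0.96, -0.281, -0.0]
force: [1.1, -0.6, 0.8]
grip_width: 0.551
```

Emit:
arm_command(
  steps=[0, 0, 0, -0.5, 55, 0, 0, -0.8, 0, 55, 0, 0, -0.1, 0, 55, 0, 0, 0, 0, 55],
)

```text
time_s: 10.55
eef_pos: [473.9, -115.6, 144.0]
ee_rot: [0.0, 0.954, -0.301, 0.0]
force: [-0.8, 0.9, 0.3]
grip_width: 0.553
```

```bash
python3 - <<'E'
from h import *
s=sense(); print(s["eef_pos"],s["force"],s["ee_rot"],s["grip_width"],s["time_s"],s["joints"])
w=capture("wrist");cv2.imwrite("pics/w3.png",np.clip((w["frame"]/255.)**0.6*255,0,255).astype(np.uint8))
for r in search_frame(w,"knob_top")[:1]: print(r,proj(w,r["point"]))
T=np.array(w["extrinsics"]);print(-T[:3,:3].T@T[:3,3]); print(proj(w,[474,-115,107]),proj(w,[s["eef_pos"][0],s["eef_pos"][1],107]))
E
```

```text
[ 473.88329142 -115.56822666  143.98716428] [-0.75835273  0.93510806  0.31754377] [ 1.73428507e-05  9.53727871e-01 -3.00671144e-01  1.05071708e-04] 0.5527689197820607 10.55 [-4.79957028e-01  2.95109516e-01  1.70100847e+00  2.56714055e-06
  1.14526169e+00  1.70163081e+00]
{'point': [477.2, -114.5, 78.3], 'score': 0.94} [312.06443644 244.21691602]
[ 538.66451363 -161.39456995  307.80155454]
[315.07407608 262.22340175] [315.91714794 261.88338762]
```

View pics/w3.png

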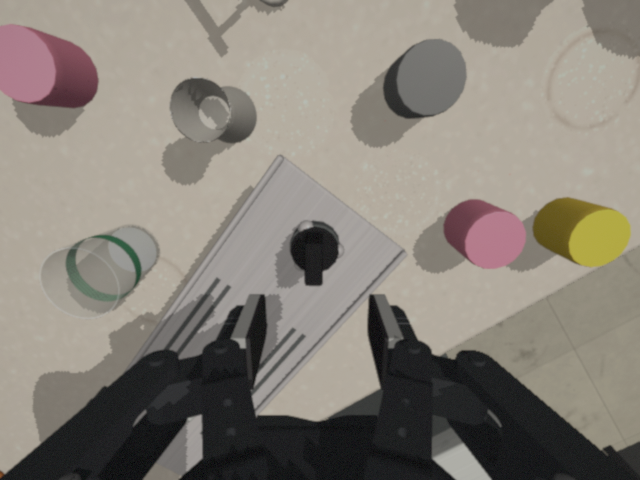

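The bar, with its end at (313,285), is upright between the fingers, about 1.5 mm left of their middle. I correct that, descend and close.

Emit:
arm_command(
  steps=[0.02, 0.025, -0.6, 0, 55, 0, 0, -0.5, 0, 55, 0, 0, -0.1, 0, 55, 0, 0, 0, 0, 55],
)

```text
time_s: 11.15
eef_pos: [475.1, -114.2, 84.4]
ee_rot: [0.0, 0.954, -0.301, 0.001]
force: [0.5, -0.5, 0.6]
grip_width: 0.55
```

Emit:
arm_command(
  steps=[0, 0, 0, 0, 0, 0, 0, 0, 0, 0, 0, 0, 0, 0, 0, 0, 0, 0, 0, 0, 0, 0, 0, 0, 0],
  grip_force=60,
)

```text
time_s: 11.78
eef_pos: [475.1, -113.9, 84.1]
ee_rot: [-0.0, 0.954, -0.301, 0.001]
force: [1.1, 2.2, 5.5]
grip_width: 0.076
```

Emit:
arm_command(
  steps=[0, 0, -0.04, 0, 0, 0, 0, -0.04, 0, 0, 0, 0, -0.03, 0, 0, 0, 0, 0, 0, 0],
)

```text
time_s: 12.28
eef_pos: [475.5, -114.7, 79.1]
ee_rot: [0.001, 0.954, -0.3, 0.002]
force: [0.9, -1.5, 8.8]
grip_width: 0.077
```

```bash
cat > st.py <<'E'
from h import *
s=sense(); q=s["ee_rot"]; print(s["eef_pos"],s["force"],s["grip_width"],s["time_s"],"yaw",2*np.degrees(np.arctan2(q[2],q[1])),"q6",s["joints"][5],s["wrist_torque"])
E
python3 st.py; python3 - <<'E'
from h import *
b=capture("top");a=capture("scene")
cv2.imwrite("pics/bub.png",np.hstack([cv2.resize(b["frame"][240:310,240:360],None,fx=3.3,fy=3.3),cv2.resize(a["frame"][255:325,270:390],None,fx=3.3,fy=3.3)]))
print(proj(b,[429.8,20.9,75]),proj(a,[429.8,20.9,75]))
E
```

```text
[ 475.50714311 -114.73191087   79.09620221] [ 0.93294413 -1.48633038  8.8474985 ] 0.0770118471639018 12.275 yaw -34.97345111951821 q6 1.7050740624112446 [-0.18406159 -0.01434105  0.07328205]
[289.97425838 273.94544915] [324.1933289  277.16816343]
```

View pics/bub.png

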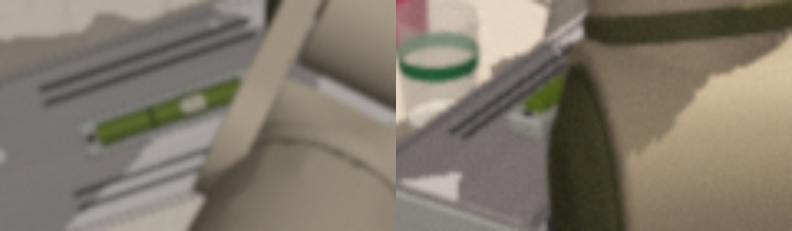

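The top view (left half) shows the bubble at (193,103), already moving in from the knob end. Now I press further.

Emit:
arm_command(
  steps=[0, 0, -0.03, 0, 0, 0, 0, 0, 0, 0],
)

```text
time_s: 12.62
eef_pos: [475.7, -114.8, 78.5]
ee_rot: [0.001, 0.954, -0.3, 0.002]
force: [-2.6, 0.3, 18.6]
grip_width: 0.078
```

Emit:
arm_command(
  steps=[0, 0, -0.03, 0, 0, 0, 0, 0, 0, 0],
)

```text
time_s: 12.88
eef_pos: [475.9, -115.0, 78.0]
ee_rot: [0.001, 0.954, -0.3, 0.002]
force: [-6.4, 1.6, 28.2]
grip_width: 0.076
```

Emit:
arm_command(
  steps=[0, 0, -0.005, 1, 0, 0, 0, -0.005, 1, 0, 0, 0, -0.006, 1, 0, 0, 0, -0.008, 1, 0, 0, 0, -0.008, 1, 0],
)

```text
time_s: 13.5
eef_pos: [476.3, -114.5, 76.1]
ee_rot: [0.001, 0.996, -0.086, 0.003]
force: [-1.1, 4.9, 24.1]
grip_width: 0.079
```

```bash
cat > bub.py <<'E'
from h import *
import sys
w=capture("wrist");b=capture("top")
cv2.imwrite("pics/%s.png"%sys.argv[1],np.hstack([cv2.resize(b["frame"][245:300,250:330],None,fx=5,fy=5,interpolation=cv2.INTER_CUBIC),cv2.resize(w["frame"],(367,275))]))
# profile along the vial axis (top view), u in mm from vial_mid toward knob
o=np.array([429.8,20.9]);d=np.array([.319,-.948])
L=cv2.cvtColor(b["frame"],cv2.COLOR_BGR2LAB).astype(np.float32)
u=np.arange(-48,49,2.); n=np.array([.948,.319])
for name,ch in(("L",0),("b",2)):
    v=[np.mean([cv2.getRectSubPix(L[:,:,ch],(1,1),tuple(map(float,proj(b,[*(o+d*t+n*k),75]))))[0,0] for k in(-3,-1,1,3)]) for t in u]
    print(name,[(int(t),int(x)) for t,x in zip(u,v)])
E
python3 st.py; python3 bub.py b2
```

```text
[ 476.25226021 -114.48753342   76.11739582] [-1.08346707  4.89766931 24.06303863] 0.0792155026967313 13.5 yaw -9.820175155502346 q6 1.2660103072037066 [ 0.75104755  0.44865603 -0.12685262]
L [(-48, 109), (-46, 101), (-44, 95), (-42, 94), (-40, 94), (-38, 94), (-36, 94), (-34, 95), (-32, 95), (-30, 95), (-28, 96), (-26, 96), (-24, 96), (-22, 96), (-20, 97), (-18, 97), (-16, 97), (-14, 96), (-12, 88), (-10, 79), (-8, 83), (-6, 93), (-4, 96), (-2, 104), (0, 121), (2, 142), (4, 150), (6, 148), (8, 149), (10, 150), (12, 148), (14, 145), (16, 131), (18, 110), (20, 98), (22, 97), (24, 98), (26, 98), (28, 98), (30, 99), (32, 99), (34, 98), (36, 98), (38, 98), (40, 98), (42, 98), (44, 99), (46, 102), (48, 110)]
b [(-48, 138), (-46, 147), (-44, 154), (-42, 155), (-40, 155), (-38, 155), (-36, 155), (-34, 155), (-32, 155), (-30, 155), (-28, 155), (-26, 155), (-24, 155), (-22, 155), (-20, 156), (-18, 156), (-16, 155), (-14, 155), (-12, 153), (-10, 151), (-8, 151), (-6, 154), (-4, 155), (-2, 151), (0, 145), (2, 140), (4, 139), (6, 139), (8, 138), (10, 138), (12, 139), (14, 139), (16, 141), (18, 147), (20, 154), (22, 157), (24, 156), (26, 156), (28, 156), (30, 156), (32, 156), (34, 156), (36, 156), (38, 156), (40, 156), (42, 156), (44, 155), (46, 153), (48, 150)]
```

View pics/b2.png

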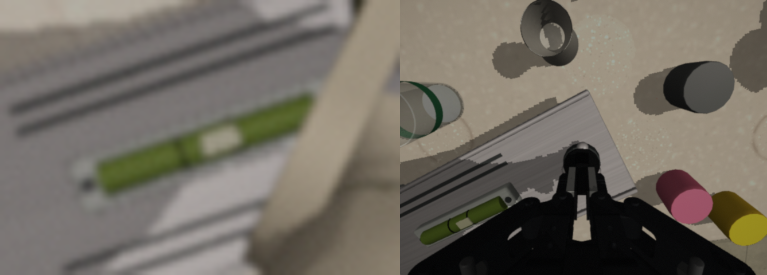

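The vial is clear in both views. In the top profile the bubble's centre lies about 6.5 mm on the knob side of the middle (left line at u=-9.7, bubble 0.5 to 17). That needs about 0.32 rad more anticlockwise.

Emit:
arm_command(
  steps=[0, -0.005, -0.007, 1, 0, 0, -0.005, -0.007, 1, 0, 0, 0, -0.007, 1, 0, 0, 0, -0.005, 0.7, 0, 0, 0, 0, 0, 0],
)

```text
time_s: 14.22
eef_pos: [476.3, -114.1, 74.6]
ee_rot: [0.0, 0.997, 0.075, 0.002]
force: [-0.1, 8.7, 23.6]
grip_width: 0.077
```

```bash
python3 st.py; python3 bub.py b3
```

```text
[ 476.26532828 -114.14061503   74.57943879] [-0.14439593  8.65364751 23.57232187] 0.07703646029053669 14.225 yaw 8.54942701429107 q6 0.9443382583307623 [ 1.46562555  0.1044869  -0.09243049]
L [(-48, 107), (-46, 99), (-44, 94), (-42, 93), (-40, 94), (-38, 94), (-36, 95), (-34, 95), (-32, 94), (-30, 95), (-28, 96), (-26, 95), (-24, 95), (-22, 96), (-20, 96), (-18, 97), (-16, 97), (-14, 96), (-12, 89), (-10, 81), (-8, 89), (-6, 115), (-4, 138), (-2, 147), (0, 148), (2, 149), (4, 150), (6, 148), (8, 144), (10, 129), (12, 105), (14, 85), (16, 83), (18, 92), (20, 98), (22, 98), (24, 97), (26, 98), (28, 98), (30, 98), (32, 98), (34, 98), (36, 98), (38, 98), (40, 98), (42, 98), (44, 99), (46, 102), (48, 109)]
b [(-48, 138), (-46, 147), (-44, 154), (-42, 155), (-40, 155), (-38, 155), (-36, 155), (-34, 155), (-32, 155), (-30, 155), (-28, 155), (-26, 156), (-24, 155), (-22, 155), (-20, 155), (-18, 155), (-16, 156), (-14, 155), (-12, 154), (-10, 151), (-8, 148), (-6, 144), (-4, 141), (-2, 139), (0, 139), (2, 138), (4, 139), (6, 138), (8, 139), (10, 142), (12, 146), (14, 149), (16, 152), (18, 154), (20, 156), (22, 156), (24, 156), (26, 156), (28, 156), (30, 156), (32, 156), (34, 156), (36, 156), (38, 156), (40, 156), (42, 156), (44, 155), (46, 153), (48, 150)]
```

The bubble's edges are -5.9 and 10.6 and the lines are at about -10 and 15, so it is centred within 0.5 mm. I ease the side force and bring the press toward 20 N.

Emit:
arm_command(
  steps=[0, 0.02, 0.01, 0, 0, 0, 0.01, 0, 0, 0, 0, 0, 0, 0, 0, 0, 0, 0, 0, 0, 0, 0, 0, 0, 0],
)

```text
time_s: 14.95
eef_pos: [476.3, -113.8, 74.8]
ee_rot: [0.001, 0.997, 0.074, 0.002]
force: [-0.3, 0.8, 18.1]
grip_width: 0.078
```

```bash
python3 st.py; python3 bub.py b4|head -1; python3 st.py
```

```text
[ 476.25922588 -113.81472496   74.79643711] [-0.29278527  0.80441864 18.09778052] 0.07830411312957802 14.95 yaw 8.51683726386941 q6 0.9479052383851426 [ 0.08387113  0.13853633 -0.05617974]
L [(-48, 108), (-46, 100), (-44, 94), (-42, 94), (-40, 94), (-38, 95), (-36, 94), (-34, 95), (-32, 95), (-30, 95), (-28, 96), (-26, 95), (-24, 96), (-22, 96), (-20, 96), (-18, 96), (-16, 97), (-14, 96), (-12, 90), (-10, 80), (-8, 86), (-6, 109), (-4, 133), (-2, 145), (0, 148), (2, 150), (4, 149), (6, 148), (8, 148), (10, 140), (12, 114), (14, 87), (16, 82), (18, 92), (20, 97), (22, 99), (24, 98), (26, 98), (28, 98), (30, 98), (32, 98), (34, 98), (36, 97), (38, 98), (40, 98), (42, 98), (44, 101), (46, 107), (48, 118)]
[ 476.24579522 -113.83255259   74.80019627] [-1.63640396  1.10695636 18.14438035] 0.07537716475847604 15.05 yaw 8.51518687534776 q6 0.9478764343022328 [ 0.18622877  0.16235273 -0.11272621]
```

View pics/b4.png

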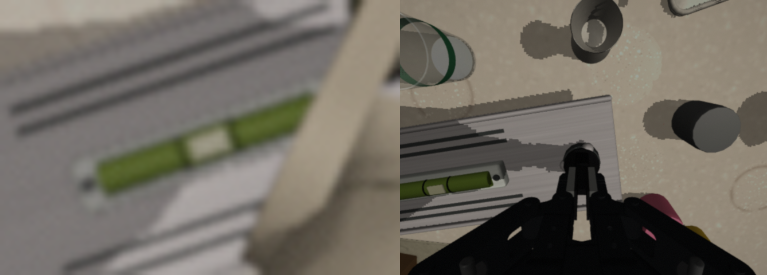

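Emit:
arm_command(
  steps=[0, 0, -0.006, 0, 0, 0, 0, 0, 0, 0, 0, 0, 0, 0, 0, 0, 0, 0, 0, 0],
)

```text
time_s: 15.55
eef_pos: [476.3, -113.9, 74.7]
ee_rot: [0.002, 0.997, 0.074, 0.002]
force: [-1.9, 0.7, 20.6]
grip_width: 0.08
```

```bash
python3 st.py; python3 bub.py b5|head -1|cut -c 200-480; python3 -c "
from h import *
s=sense();print(s['force'])
if 16<s['force'][2]<25: print(finish_job())"
```

```text
[ 476.30177731 -113.86609559   74.71077075] [-1.86024673  0.68113946 20.55153089] 0.07979868655518246 15.55 yaw 8.516089461749848 q6 0.9478854407782562 [ 0.22462434  0.19274947 -0.07010612]
6), (-12, 89), (-10, 81), (-8, 87), (-6, 113), (-4, 138), (-2, 148), (0, 148), (2, 149), (4, 150), (6, 148), (8, 147), (10, 136), (12, 110), (14, 86), (16, 83), (18, 93), (20, 97), (22, 98), (24, 98), (26, 99), (28, 98), (30, 98), (32, 98), (34, 98), (36, 98), (38, 98), (40, 97), 
[-1.2298333   0.56139067 21.20346021]
the job is handed in; nothing more can be done
None
```

The job is handed in at about 15.7 s: the cap is off and standing on the worktop, and the shelf is level with the arm still gripping and pressing the knob.

- **Cap:** I pulled the grey cap straight up and stood it open side down about 140 mm beyond the knob end, then let go. The wrist pictures afterwards show it upright and clear of the shelf.
- **Knob:** I gripped the bar at 60 N and pressed until the force climbed steeply, which I took as the foot meeting its plate. I then turned it about 43.5° anticlockwise while pressing.
- **Last checks:** The downward push was about 21 N. The bubble was about 0.3 mm from the middle of the lines, against the 4 mm allowed, measured from the top camera.
- **Bystanders:** The jigger, glass and jug were not touched.
- **Disagreements:** The cameras differed by about 3–4 mm on the knob's x position. The grip opening read about 4–5 mm less than the known widths. Neither caused trouble.
- **Not seen directly:** I did not see the foot on its plate. I judged that from the force alone.

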